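# Clamp a square grow pot for drilling

## Task

On the orchid bench, take the only square pot and stand it, still mouth-down, on the bed of the ratchet clamp, midway across the jaws, and let go of it. Then pump the clamp's trigger (full strokes towards the post, letting it spring back; do not push the jaw itself) until the moving jaw holds the pot against the fixed jaw with the spring pad pressed in about half of its travel, never to the stop, which would crack the pot. Finish while holding: keep the trigger pressed so that the pad stays about half in, ready for drilling the drain holes, and leave everything else on the bench where it is.

Things in the scene. Friction and masses are not known exactly. Their poses are not given: they have to be found in the camera images.
- square_pot: The only square pot on the bench: grey plastic, 56 x 56 mm and 75 mm tall, straight walls 3 mm thick, about 90 g, standing mouth-down (closed base, with a dark shallow cross, on top). Origin: centre of the mouth, at the bench; z up through the closed base, x and y normal to the side walls.
- clamp: Ratchet pot clamp bolted to the bench: steel plate 300 x 80 mm, 12 mm thick. Origin on the bench under it; own +x is the clamping direction (trigger to fixed jaw), y across, z up. Plate from x = -155 to +145 mm. Fixed jaw: face at x = +110 mm, 50 mm wide, up to 70 mm high. Trigger pivot (axis y) at x = -65, z = 28 mm. The jaw's two bars run under post and trigger, up to 74 mm high.
- bed (a point): Centre of the free bed area on the clamp's plate (top at z = 12 mm), 36 mm in front of the fixed jaw's face; the pot's origin goes here, which leaves 8 mm to the fixed jaw and at least 12 mm to the pad. Its axes are those of the clamp.
- jaw: Moving jaw: upright plate on two bars with rungs, carrying the sprung pad; slides along the clamp's +x up to 60 mm, held only by a brake of 4 N. Its origin is the clamp's origin when fully back and moves with it; starts 0 to 20 mm forward. The trigger's pawl drives it forward 12 mm per full stroke, never back. Do not touch it.
- pad: The sprung rubber-faced pad on the moving jaw: plate 50 mm wide, 6 mm thick, from 18 to 66 mm above the bench.
- pad_face (a point): Centre of the pad's front face, 42 mm above the bench. Free distance left = (fixed jaw face - pad face along the clamp's x) - 56 mm: 20 to 40 mm at the start.
- pad_press (a joint): How far the pad is pressed into the moving jaw, m: 0 free, 0.016 at the stop; spring 1200 N/m, so 0.008 (half) is 9.6 N on the pot. When the trigger is let go the jaw creeps back until the pad pushes with 4 N only (0.0033).
- trigger_angle (a joint): Trigger angle, rad: 0 at rest (0.18 rad back from upright), 0.36 fully squeezed to the post (0.18 rad forward). A light spring returns it (1 to 2 N at the paddle). The pawl catches a rung (6 mm apart) in the first 0 to 0.15 rad of a stroke; then the jaw moves 42 mm per rad. About 3 N at the paddle drives the free jaw, about 7 N with the pad half in.
- trigger: Trigger lever; origin on its pivot axis, z up along the lever, x forward. At its top an upright grey paddle 46 mm wide across, 50 mm high, 12 mm thick, from 95 to 145 mm above the bench: push its back face towards the clamp's +x, or squeeze it towards the post.
- trigger_back (a point): Centre of the paddle's back face (the side away from the jaws), about 119 mm above the bench, 92 mm from the pivot; travels 33 mm in a full stroke.
- post_front (a point): Centre of the front face (towards the jaws) of the fixed post, 120 mm above the bench. The post is a block 46 mm wide, 12 mm thick (clamp x = -35 to -23 mm), from 85 to 143 mm above the bench, on two legs; post and resting paddle together measure 65 mm along x at 120 mm height.
- round_pot_a: Bystander: round grey pot, mouth-down, 74 mm across the rim, 70 mm tall. Origin at the bench.
- round_pot_b: Bystander: round grey pot, mouth-up, 74 mm across the rim, 70 mm tall. Origin at the bench.
- feed_bottle: Bystander: white bottle, 64 mm across, 170 mm tall. Origin at the bench.
- dibber: Bystander: wooden dibber lying down, 158 mm long, 32 mm thick; origin at its tip, z along it.
- saucer: Bystander: terracotta saucer 110 mm across, 18 mm high. Origin at the bench.
- cork_mount: Bystander: cork slab 110 x 70 x 18 mm. Origin at the bench.
Things that resemble listed ones, but are neither listed nor needed, are in the scene too. Leave any green or red look-alike of the square_pot alone.

How it is judged:
On the way, in this order (a step that is already met when the one before it is completed fails the run):
1. the square pot stands mouth-down on the clamp's bed between the jaws, let go, the pad not yet on it (angle between square_pot's own z axis and vertical below 0.12 rad and z of square_pot in the frame of clamp between 0.006 and 0.018 m and y of square_pot in the frame of clamp between -0.018 and 0.018 m and x of square_pot in the frame of clamp between 0.03 and 0.09 m and contact force between each of the fingers, pad and square_pot below 0.3 N and linear speed of square_pot below 0.05 m/s), for 0.2 s.
2. the trigger is pressed by the robot and the jaw has been driven on, still short of gripping the pot (value of joint trigger_angle above 0.12 rad and contact force between the fingers and trigger above 0.5 N and distance of jaw from where it was at the start of the episode above 0.003 m and value of joint pad_press below 0.003 m), for 0.02 s.
3. the pad presses the pot against the fixed jaw (contact force between pad and square_pot above 1.5 N and x of square_pot in the frame of clamp above 0.079 m), for 0.1 s.
At the end, for the whole second after the job is handed in: Square pot mouth-down on the bed (tilt < 0.12 rad, within 18 mm of the clamp midline), at rest, against the fixed jaw (origin at x > 79 mm of the clamp), pressed by the pad (> 4 N), pad pressed in 4.5 to 12 of 16 mm; fingers press the paddle (> 1 N) and touch neither pot nor moving jaw (angle between square_pot's own z axis and vertical below 0.12 rad and z of square_pot in the frame of clamp between 0.006 and 0.018 m and y of square_pot in the frame of clamp between -0.018 and 0.018 m and value of joint pad_press between 0.0045 and 0.012 m and contact force between pad and square_pot above 4 N and x of square_pot in the frame of clamp above 0.079 m and contact force between the fingers and trigger above 1 N and contact force between each of the arm, the fingers and square_pot below 0.3 N and contact force between the fingers and jaw below 0.3 N and linear speed of square_pot below 0.02 m/s); the arm keeps its last pose, push and grip.
It fails at once if the pad is driven to its stop (over 15 mm) (value of joint pad_press above 0.015 m).
It fails at once if the robot pushes the moving jaw itself (over 3 N) (contact force between the fingers and jaw above 3 N).
It fails at once if a bystander is moved by more than 40 mm (distance of any of round_pot_a, round_pot_b, feed_bottle, dibber, saucer, cork_mount from where it was at the start of the episode above 0.04 m).
It also fails if it takes over 72 s, if anything falls off the work surface, if the arm or the gripper's body presses on something with over 40 N, if the wrist force passes 120 N, or if a joint passes its speed limit or range.

## Robot

A 6-joint arm with a two-finger parallel gripper is mounted at the origin on the work surface. World frame = base frame: x ahead of the robot, y to its left, z up, the work surface at z = 0. Lengths are in m, angles in rad, forces in N, time in s.
With the tool pointing down it reaches from about 0.25 to 0.775 m from the base axis. Payload 4 kg.
Tool frame: the origin (TCP) lies midway between the tips of the shut fingers; the grasp point (between the pads) lies 19 mm behind it; z points along the fingers, x is the direction in which the jaws open and shut, and the axes are right-handed (so a half turn about z gives the same grasp; the last joint's range is limited). The gripper opens to 94 mm and grips with 3 to 60 N. Pads are 16 mm wide; open, the fingers measure 119 mm over their backs; the gripper's body (75 mm by 177 mm) begins 78 mm behind the grasp point.
Start: joints at [1.021, 0.087, 1.371, -0, 1.684, -0.103], TCP at [0.238, 0.496, 0.206] pointing down, gripper open.
Joint ranges: [-3.1, 3.1], [-0.76, 2.03], [0.27, 2.55], [-1.08, 4.22], [0.17, 2.65], [-2.57, 2.57]. Speed limits (rad/s): [2.79, 2.79, 3.14, 3.14, 3.14, 3.14].

## Interface

Orientations are given as [roll, pitch, yaw] about the fixed x, y, z axes, in that order (R = Rz(yaw) Ry(pitch) Rx(roll)).
In Python, from bench import * gives the robot as it stands.
- The arm moves only by the tool send_rows, never from a script. Its argument "rows" is one flat list of numbers, 7 for each row, row after row: the shift along the world's x, y, z in mm, then the turn, a rotation vector about the world's x, y, z in degrees, then the opening, from 0 (shut) to 1 (fully open). A call has exactly 8 rows; each row shifts and turns the commanded pose from where the row before left it; what a row does not reach is not made up. A row lasts 1/8 s, in which the tool goes at most 62.5 mm and 10.7 degrees, less where a joint would pass 70% of its speed; a pose out of reach is approached as far as the arm can. A call is refused whole if a number of a shift passes 62.5 or a number of a turn 10.7, either way. A call with a gripper value outside its range is refused whole. The fingers move at their own pace and stop on an object; the grip force is fixed at half the most. Time passes only in rows, so rows that do not move let the fingers close, or fill a call up. It gives the time, the measured TCP pose, the force and the opening at its end, in the units of the state.
- get_obs(): the state, without advancing time (a new reading comes with each control period).
- snapshot(name): name is "side" or "top"; returns a dict with "color" (384x512x3 uint8, red, green, blue), "intrinsics" (3x3 intrinsics, pixels), "rvec" (rotation vector, rad) and "tvec" (3), from world to camera coordinates, as OpenCV has them. Camera axes: x right, y down, z forward; pixel columns grow to the right and rows downward; lengths in m; the calibration is good to about 2 mm. A picture is of the moment at which its call begins. There is no depth.
- close_job(): hands the job in, once; it reports no verdict.
The state is a dict: "time": time; "joint_positions": joint angles; "qvel": joint speeds; "joint_torque": joint torques, N m; "tool_pos": TCP position; "ee_rot": TCP orientation; "wrist_force": force on the tool from outside, world axes, zero at the start; "wrist_torque": the same for the moment, N m; "width": finger opening in m.
Only numpy, scipy, OpenCV 4.12 (cv2) and the standard library are available. Lean on these libraries where they do the work, as an engineer would, in place of code of your own. Each camera call takes 0.05 s, during which the arm holds its last target.

## Working session

There is one attempt and no reset: what is moved stays moved. The work goes in short steps, Python scripts to look and compute and a tool call to move; the robot and the scene stay as the last step left them, time stands still between calls to the robot, and variables do not carry over. Pictures are saved under pics/ and viewed, and the job is handed in when it is done.

Besides the shell and the picture viewer there is one more tool, called after "Request:" as a command line: name --argument value ..., lists and objects as JSON in quotes. send_rows: Moves the arm, as the interface text tells. Its arguments: {"type":"object","properties":{"rows":{"type":"array","items":{"type":"number"}}},"required":["rows"]}

```bash
ls; mkdir -p pics
python3 - <<'E'
from bench import *
import cv2,numpy as np,pickle
print(get_obs())
for n in ("side","top"):
    s=snapshot(n); pickle.dump(s,open(f"{n}0.pkl","wb"))
    cv2.imwrite(f"pics/{n}0.png",cv2.cvtColor(s["color"],cv2.COLOR_RGB2BGR))
    R=cv2.Rodrigues(np.array(s["rvec"],float))[0]; print(n,s["intrinsics"],-R.T@np.array(s["tvec"]).ravel(),R)
E
```

```text
pics
{'time': 0.0, 'joint_positions': array([ 1.02088457e+00,  8.79309163e-02,  1.37221323e+00, -2.95871473e-05,
        1.68357655e+00, -1.03111331e-01]), 'qvel': array([ 0.00100093, -0.00071909, -0.00026998, -0.00062517, -0.00051915,
       -0.00112405]), 'joint_torque': array([ 1.01876129e-03, -3.40178061e+01, -3.02433515e+01,  7.17389211e-02,
        3.28240881e-02, -1.51842705e-04]), 'tool_pos': array([0.23738545, 0.49554462, 0.20433814]), 'ee_rot': array([-3.14140287e+00,  2.11976585e-03,  1.12399281e+00]), 'wrist_force': array([-0.07726693,  0.14612321, -0.1535765 ]), 'wrist_torque': array([ 0.03406545, -0.03352259, -0.01466898]), 'width': 0.09372313291503204}
side [[358.27548811   0.         250.0795446 ]
 [  0.         358.27548811 189.35639212]
 [  0.           0.           1.        ]] [ 0.04783017 -0.64972219  0.67487213] [[ 0.82531954 -0.5645762   0.01006775]
 [-0.30793138 -0.46494809 -0.83006116]
 [ 0.47331376  0.68196553 -0.55758148]]
top [[359.62085275   0.         250.51085213]
 [  0.         359.62085275 192.3513859 ]
 [  0.           0.           1.        ]] [0.31396879 0.03508575 1.21251981] [[ 1.34001355e-02 -9.99910088e-01 -5.02299758e-04]
 [-9.77867309e-01 -1.29998321e-02 -2.08821768e-01]
 [ 2.08796463e-01  3.28942250e-03 -9.77953586e-01]]
```

View pics/side0.png

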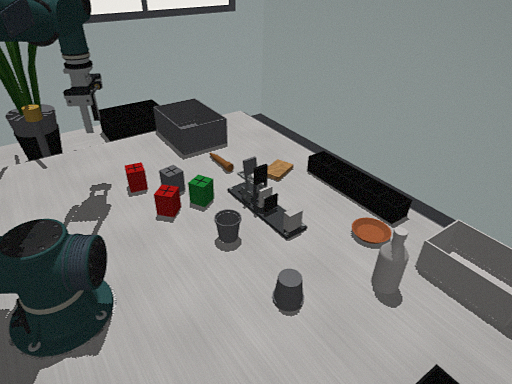

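View pics/top0.png

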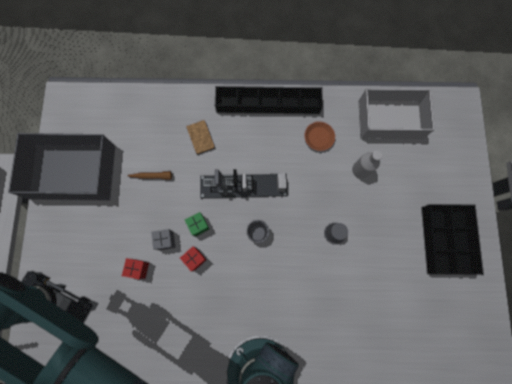

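The candidates are grey at top (163,240), green at (197,224), and red at (193,260) and (135,268). The grey one fits the description, so I'll confirm it in enlarged crops.

Run:
```python
import cv2,numpy as np
t=cv2.imread("pics/top0.png");s=cv2.imread("pics/side0.png")
def crop(im,x,y,w,h,k,n):
    cv2.imwrite(n,cv2.resize(im[y:y+h,x:x+w],None,fx=k,fy=k,interpolation=cv2.INTER_CUBIC))
crop(t,145,205,80,75,8,"pics/c1.png")
crop(t,190,160,110,50,7,"pics/c2.png")
crop(s,220,145,100,100,6,"pics/c3.png")
crop(s,115,150,110,75,7,"pics/c4.png")
```

```text
(no output)
```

View pics/c1.png

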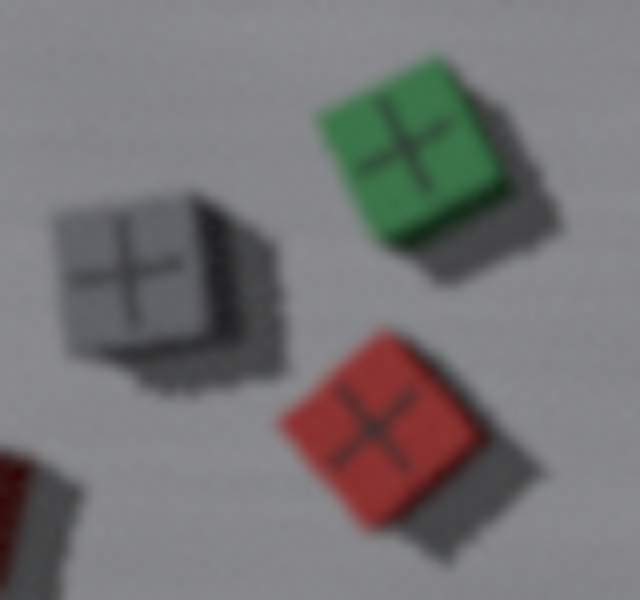

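View pics/c2.png

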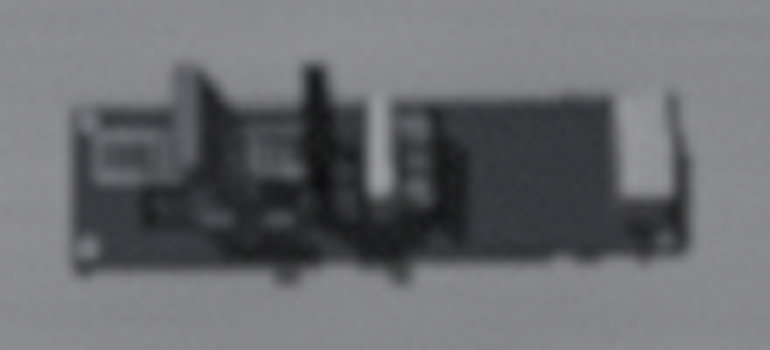

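View pics/c3.png

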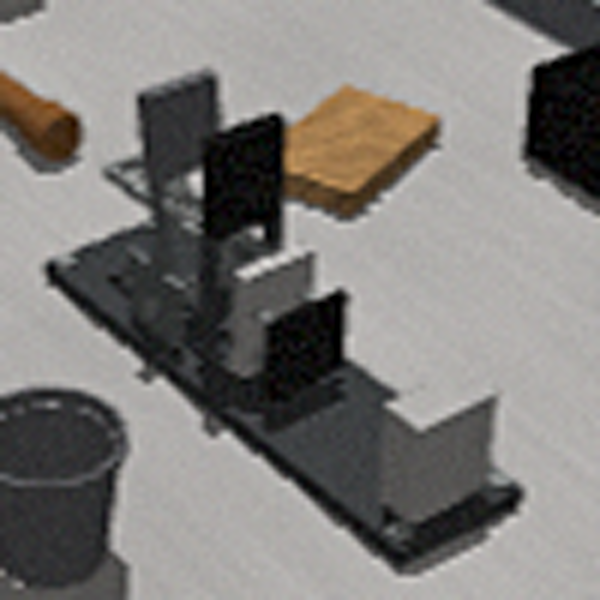

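View pics/c4.png

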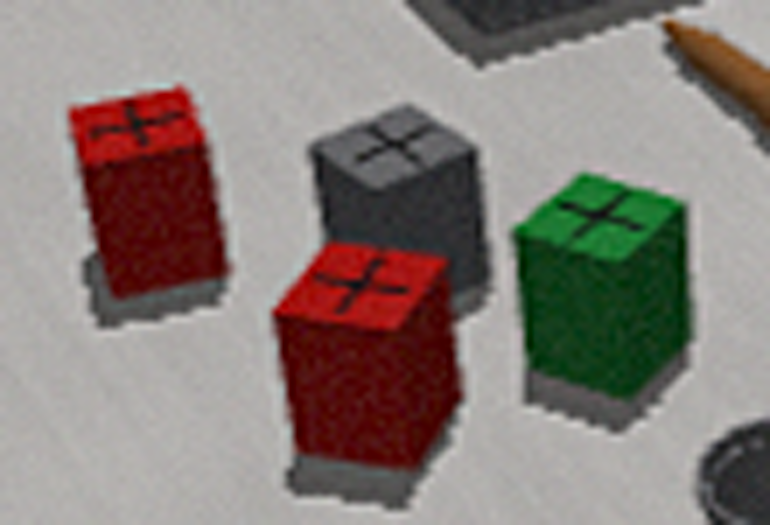

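The grey pot's cross is at c1 (127,270) and c4 (396,146). It is the only grey square pot, and its cross is dark and on top. The clamp's fixed jaw is on the right in the top view, so clamping runs along roughly world -y.

```bash
cat > h.py <<'E'
import cv2,numpy as np,pickle
def load(n): return pickle.load(open(n,"rb"))
def ray(s,uv):
    R=cv2.Rodrigues(np.array(s["rvec"],float))[0]; t=np.array(s["tvec"],float).ravel(); K=np.array(s["intrinsics"])
    d=R.T@np.linalg.inv(K)@np.array([uv[0],uv[1],1.]); return -R.T@t,d
def onz(s,uv,z):
    c,d=ray(s,uv); return c+d*(z-c[2])/d[2]
def tri(s1,uv1,s2,uv2):
    c1,d1=ray(s1,uv1);c2,d2=ray(s2,uv2)
    d1/=np.linalg.norm(d1);d2/=np.linalg.norm(d2)
    a=np.linalg.lstsq(np.c_[d1,-d2],c2-c1,rcond=None)[0]
    p,q=c1+a[0]*d1,c2+a[1]*d2
    return (p+q)/2,np.linalg.norm(p-q)
def proj(s,P):
    return cv2.projectPoints(np.array(P,float).reshape(-1,3),np.array(s["rvec"],float),np.array(s["tvec"],float),np.array(s["intrinsics"],float),None)[0].reshape(-1,2)
def cr(u,v,x,y,k): return ((u+.5)/k-.5+x,(v+.5)/k-.5+y)
E
python3 - <<'E'
from h import *
np.set_printoptions(precision=4,suppress=True)
T=load("top0.pkl");S=load("side0.pkl")
c1=lambda u,v:cr(u,v,145,205,8); c2=lambda u,v:cr(u,v,190,160,7);c3=lambda u,v:cr(u,v,220,145,6);c4=lambda u,v:cr(u,v,115,150,7)
print("cross",tri(T,c1(127,270),S,c4(396,146)),onz(T,c1(127,270),.075),onz(S,c4(396,146),.075))
q=[onz(T,c1(*p),.075)[:2] for p in [(55,215),(190,195),(212,342),(72,352)]]
print(q,np.mean(q,0),[np.linalg.norm(q[i]-q[i-1]) for i in range(4)],[np.degrees(np.arctan2(*(q[i]-q[i-1])[::-1])) for i in range(4)])
q=[onz(S,c4(*p),.075)[:2] for p in [(310,150),(405,103),(482,150),(380,190)]]
print(q,np.mean(q,0),[np.linalg.norm(q[i]-q[i-1]) for i in range(4)],[np.degrees(np.arctan2(*(q[i]-q[i-1])[::-1])) for i in range(4)])
print("plate top")
q=[onz(T,c2(*p),.012)[:2] for p in [(75,105),(677,95),(688,247),(75,265)]]
print(q,np.mean(q,0),[np.linalg.norm(q[i]-q[i-1]) for i in range(4)],[np.degrees(np.arctan2(*(q[i]-q[i-1])[::-1])) for i in range(4)])
print("fixed jaw top, left edge T",onz(T,c2(612,95),.07),onz(T,c2(620,197),.07))
print("fixed jaw top S",onz(S,c3(384,400),.07),onz(S,c3(428,430),.07),onz(S,c3(497,392),.07))
E
```

```text
cross (array([0.4062, 0.3208, 0.0725]), np.float64(0.0019936447810916147)) [0.4051 0.3205 0.075 ] [0.4056 0.3164 0.075 ]
[array([0.4263, 0.3504]), array([0.4349, 0.2975]), array([0.3775, 0.2854]), array([0.3729, 0.34  ])] [0.4029 0.3183] [np.float64(0.05445064428898976), np.float64(0.05356554560174003), np.float64(0.05871775428117207), np.float64(0.05474590497934724)] [np.float64(11.067240965095738), np.float64(-80.74337995995353), np.float64(-168.07161073477667), np.float64(94.82469348696694)]
[array([0.3711, 0.3348]), array([0.4257, 0.3509]), array([0.4372, 0.2912]), array([0.3837, 0.2846])] [0.4044 0.3154] [np.float64(0.05180038752023593), np.float64(0.0568850949631829), np.float64(0.060850460941054924), np.float64(0.05392909228321809)] [np.float64(104.0738837660006), np.float64(16.465542176790184), np.float64(-79.0444206511701), np.float64(-172.9409369926164)]
plate top
[array([0.6307, 0.2132]), array([ 0.6397, -0.0835]), array([ 0.5632, -0.0883]), array([0.5503, 0.2098])] [0.596  0.0628] [np.float64(0.08043206861885817), np.float64(0.2968527317913005), np.float64(0.07664327659990626), np.float64(0.29836313664915076)] [np.float64(2.4384288979310718), np.float64(-88.25593115476217), np.float64(-176.4161276189659), np.float64(92.4781176967215)]
fixed jaw top, left edge T [ 0.6236 -0.0472  0.07  ] [ 0.5745 -0.0509  0.07  ]
fixed jaw top S [ 0.5773 -0.0514  0.07  ] [ 0.5799 -0.0801  0.07  ] [ 0.6251 -0.0758  0.07  ]
```

Run:
```python
from h import *
from scipy.optimize import least_squares
np.set_printoptions(precision=4,suppress=True)
T=load("top0.pkl");S=load("side0.pkl")
c1=lambda u,v:cr(u,v,145,205,8); c2=lambda u,v:cr(u,v,190,160,7);c3=lambda u,v:cr(u,v,220,145,6);c4=lambda u,v:cr(u,v,115,150,7)
def W(p,L):
    c,s=np.cos(p[2]),np.sin(p[2]);L=np.array(L);return np.c_[p[0]+c*L[:,0]-s*L[:,1],p[1]+s*L[:,0]+c*L[:,1],L[:,2]]
def fit(obs,p0):
    def f(p,which=None): 
        r=[]
        for s,l,uv in obs: r.append(proj(s,W(p,[l]))[0]-uv)
        return np.concatenate(r)
    o=least_squares(f,p0,loss='soft_l1'); print(o.x,np.degrees(o.x[2])); print(f(o.x).reshape(-1,2)); return o.x
# pot, own x ~ world x
h=.028;z=.075
P=[(h,h,z),(h,-h,z),(-h,-h,z),(-h,h,z)]
obs=[(T,l,c1(*uv)) for l,uv in zip(P,[(55,215),(190,195),(212,342),(72,352)])]+[(T,(0,0,z),c1(127,270)),(S,(0,0,z),c4(396,146))]
obs+=[(S,l,c4(*uv)) for l,uv in zip([P[3],P[0],P[1],P[2]],[(310,150),(405,103),(482,150),(380,190)])]
pot=fit(obs,[.404,.318,.15])
obs=[(T,l,c2(*uv)) for l,uv in zip([(-.155,.04,.012),(.145,.04,.012),(.145,-.04,.012),(-.155,-.04,.012)],[(75,105),(677,95),(688,247),(75,265)])]
obs+=[(T,(.11,.025,.07),c2(612,95)),(T,(.11,-.025,.07),c2(620,197)),(S,(.11,-.025,.07),c3(384,400)),
 (S,(.145,.04,.012),c3(520,490)),(S,(.145,-.04,.012),c3(400,558)),(S,(-.155,-.04,.012),c3(48,265))]
cl=fit(obs,[.596,.063,-1.57])
np.save("fit.npy",[pot,cl])
print("bed",W(cl,[(.074,0,.012)]))
# jaw offset: pad face, paddle
for nm,L in dict(post_top=[(-.023,-.023,.143),(-.023,.023,.143)],jaw=[(.11,-.025,.07),(.11,.025,.07)]).items():
  print(nm,(proj(T,W(cl,L))-[190,160]+.5)*7-.5,(proj(S,W(cl,L))-[220,145]+.5)*6-.5)
for x in np.arange(.0,.06,.01):
  L=[(x,-.025,.066),(x,.025,.066)]; print(x,((proj(T,W(cl,L))-[190,160]+.5)*7-.5).ravel(),((proj(S,W(cl,L))-[220,145]+.5)*6-.5).ravel())
```

```text
[0.4045 0.3179 0.189 ] 10.83088135672374
[[-0.0805 -0.1299]
 [ 0.6285 -0.7219]
 [ 0.1661 -1.5323]
 [-0.0937  0.3729]
 [ 0.8136  0.201 ]
 [-0.5278 -0.1088]
 [-0.4647 -0.7634]
 [ 0.3277 -0.0572]
 [-0.598  -0.5972]
 [-0.5078  0.0509]]
[ 0.596   0.058  -1.5363] -88.02594332201278
[[-0.3022  0.0284]
 [ 0.5966 -0.3239]
 [ 0.0153  0.654 ]
 [-0.4969 -0.0906]
 [ 1.1686 -0.3177]
 [ 0.5954 -0.056 ]
 [-0.4117  0.5637]
 [ 0.6984 -0.4522]
 [-0.2238 -1.0081]
 [-0.8712 -0.904 ]]
bed [[ 0.5985 -0.016   0.012 ]]
post_top [[332.5271 161.4099]
 [331.1442  59.9629]] [[214.5411 146.2731]
 [288.6185 118.8453]]
jaw [[624.1675 196.6077]
 [620.1804  92.7762]] [[381.5299 403.3825]
 [461.6769 365.9336]]
0.0 [387.9672 203.3713 386.0719  99.7852] [236.3649 300.1299 314.2817 267.6056]
0.01 [409.3876 202.9288 407.3038  99.3501] [248.6901 309.5138 326.8022 276.5762]
0.02 [430.8067 202.4864 428.5343  98.915 ] [261.1707 319.0159 339.4769 285.6572]
0.03 [452.2243 202.044  449.7634  98.4799] [273.8095 328.6385 352.3086 294.8508]
0.04 [473.6406 201.6017 470.9912  98.0448] [286.6096 338.3839 365.3003 304.1589]
0.05 [495.0553 201.1593 492.2175  97.6098] [299.5741 348.2545 378.4549 313.5838]
```

Both fits agree to about 1 px:

| Item | World position | Yaw |
|---|---|---|
| Pot | (0.4045, 0.318) | 10.8° |
| Clamp | (0.596, 0.058) | -88° |
| Bed | (0.5985, -0.016) | same as clamp |

The pad face is at about clamp x = 23 mm, so about 31 mm is free. Next I move above the pot.

Request:
send_rows --rows '[23.9, -25.4, 0, 0, 0, -7.7, 1, 23.9, -25.4, 0, 0, 0, -7.7, 1, 23.9, -25.4, 0, 0, 0, -7.7, 1, 23.9, -25.4, 0, 0, 0, -7.7, 1, 23.9, -25.4, 0, 0, 0, -7.7, 1, 23.9, -25.4, 0, 0, 0, -7.6, 1, 23.9, -25.4, 0, 0, 0, -7.6, 1, 0, 0, 0, 0, 0, 0, 1]'

```text
time: 1.1
tool_pos: [0.4059, 0.3167, 0.2048]
ee_rot: [3.141, 0.001, 0.184]
wrist_force: [-0.6, 0.6, 0.0]
width: 0.0939
```

Run:
```python
from bench import *
import cv2,numpy as np,pickle
np.set_printoptions(precision=4,suppress=True)
o=get_obs();print(o["tool_pos"],np.degrees(o["ee_rot"]),o["wrist_force"],o["time"])
s=snapshot("top");cv2.imwrite("pics/t1.png",cv2.resize(cv2.cvtColor(s["color"],4)[170:300,100:280],None,fx=4,fy=4,interpolation=2))
```

```text
[0.4059 0.3167 0.2048] [179.9603   0.0619  10.5309] [-0.5788  0.6146  0.01  ] 1.1
```

View pics/t1.png

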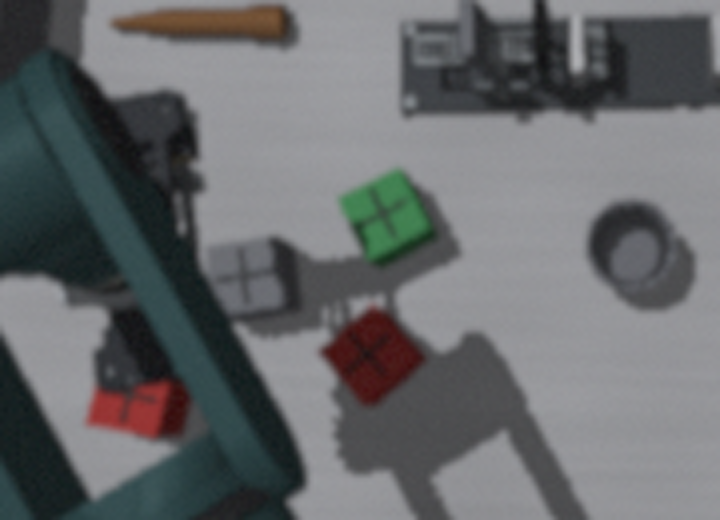

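Request:
send_rows --rows '[-1, 1, -24, 0, 0, 0, 1, 0, 0, -24, 0, 0, 0, 1, 0, 0, -24, 0, 0, 0, 1, 0, 0, -24, 0, 0, 0, 1, 0, 0, -24, 0, 0, 0, 1, 0, 0, -24, 0, 0, 0, 1, 0, 0, -24, 0, 0, 0, 1, 0, 0, 0, 0, 0, 0, 1]'

```text
time: 2.15
tool_pos: [0.4013, 0.3191, 0.0352]
ee_rot: [3.14, 0.005, 0.189]
wrist_force: [-0.7, 0.5, -0.1]
width: 0.0942
```

Run:
```python
from bench import *
import cv2
s=snapshot("side");cv2.imwrite("pics/s2.png",cv2.resize(cv2.cvtColor(s["color"],4)[110:240,90:260],None,fx=4,fy=4,interpolation=2))
```

```text
(no output)
```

View pics/s2.png

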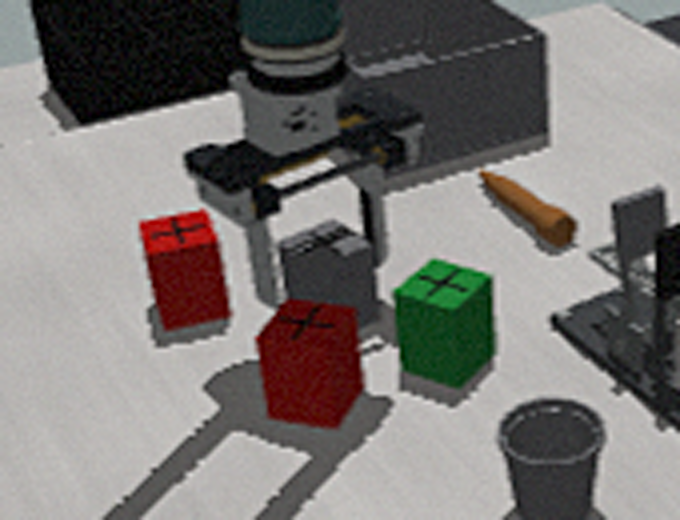

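The fingers straddle the grey pot, at (265,240) and (372,220) in the crop, with clearance on both sides. Closing now.

Request:
send_rows --rows '[2, -1, 0, 0, 0, 0, 0.9, 0, 0, 0, 0, 0, 0, 0.5, 0, 0, 0, 0, 0, 0, 0.3, 0, 0, 0, 0, 0, 0, 0.3, 0, 0, 0, 0, 0, 0, 0.3, 0, 0, 0, 0, 0, 0, 0.3, 0, 0, 0, 0, 0, 0, 0.3, 0, 0, 0, 0, 0, 0, 0.3]'

```text
time: 3.2
tool_pos: [0.4061, 0.3182, 0.0378]
ee_rot: [-3.142, -0.0, 0.187]
wrist_force: [0.3, -0.5, 2.8]
width: 0.0559
```

Request:
send_rows --rows '[0, 0, 12, 0, 0, 0, 0.3, 0, 0, 24, 0, 0, 0, 0.3, 0, 0, 26, 0, 0, 0, 0.3, 0, 0, 26, 0, 0, 0, 0.3, 0, 0, 26, 0, 0, 0, 0.3, 0, 0, 26, 0, 0, 0, 0.3, 0, 0, 26, 0, 0, 0, 0.3, 0, 0, 8, 0, 0, 0, 0.3]'

```text
time: 4.2
tool_pos: [0.4067, 0.3187, 0.2137]
ee_rot: [-3.14, -0.004, 0.187]
wrist_force: [1.3, -0.1, -1.1]
width: 0.0558
```

Request:
send_rows --rows '[12.8, -22.3, 0, 0, 0, -0.6, 0.3, 12.8, -22.3, 0, 0, 0, -0.6, 0.3, 12.8, -22.3, 0, 0, 0, -0.6, 0.3, 12.8, -22.3, 0, 0, 0, -0.6, 0.3, 12.8, -22.3, 0, 0, 0, -0.6, 0.3, 12.8, -22.3, 0, 0, 0, -0.6, 0.3, 12.8, -22.3, 0, 0, 0, -0.6, 0.3, 12.8, -22.3, 0, 0, 0, -0.6, 0.3]'

```text
time: 5.2
tool_pos: [0.5082, 0.139, 0.2103]
ee_rot: [3.141, 0.002, 0.103]
wrist_force: [-0.4, -0.1, -1.4]
width: 0.0559
```

Request:
send_rows --rows '[12.8, -22.3, 0, 0, 0, -0.6, 0.3, 12.8, -22.3, 0, 0, 0, -0.6, 0.3, 12.8, -22.3, 0, 0, 0, -0.6, 0.3, 12.8, -22.3, 0, 0, 0, -0.6, 0.3, 12.8, -22.3, 0, 0, 0, -0.6, 0.3, 12.8, -22.3, 0, 0, 0, -0.6, 0.3, 12.8, -22.3, 0, 0, 0, -0.6, 0.3, 0, 0, 0, 0, 0, 0, 0.3]'

```text
time: 6.2
tool_pos: [0.5985, -0.0181, 0.2107]
ee_rot: [3.142, 0.001, 0.027]
wrist_force: [-0.4, -0.0, -1.2]
width: 0.0556
```

Run:
```python
from bench import *
from h import *
np.set_printoptions(precision=4,suppress=True)
s=snapshot("side");pickle.dump(s,open("side1.pkl","wb"));cv2.imwrite("pics/s3.png",cv2.resize(cv2.cvtColor(s["color"],4)[90:250,200:360],None,fx=3.7,fy=3.7,interpolation=2))
s=snapshot("top");cv2.imwrite("pics/t3.png",cv2.resize(cv2.cvtColor(s["color"],4)[130:230,180:310],None,fx=5,fy=5,interpolation=2))
o=get_obs();print(o["tool_pos"],np.degrees(o["ee_rot"]),o["wrist_force"],o["time"])
```

```text
[ 0.5979 -0.0163  0.2112] [-179.9587    0.0392    1.681 ] [ 0.5518  0.4831 -1.4322] 6.3
```

View pics/s3.png

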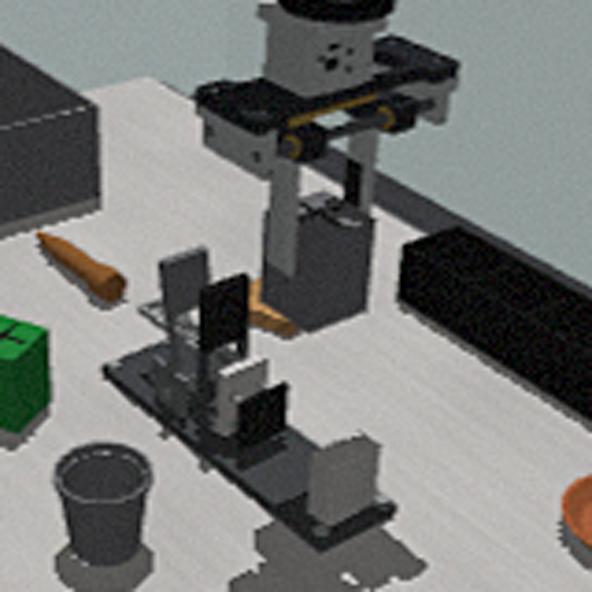

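View pics/t3.png

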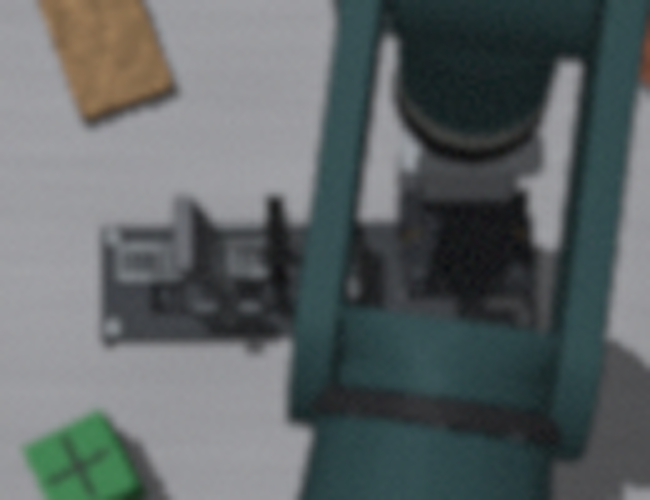

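Request:
send_rows --rows '[0, 0, -20, 0, 0, 0, 0.3, 0, 0, -22, 0, 0, 0, 0.3, 0, 0, -22, 0, 0, 0, 0.3, 0, 0, -22, 0, 0, 0, 0.3, 0, 0, -22, 0, 0, 0, 0.3, 0, 0, -22, 0, 0, 0, 0.3, 0, 0, -15, 0, 0, 0, 0.3, 0, 0, 0, 0, 0, 0, 0.3]'

```text
time: 7.3
tool_pos: [0.5969, -0.0156, 0.0652]
ee_rot: [-3.141, 0.003, 0.03]
wrist_force: [-0.0, 0.7, -0.5]
width: 0.0554
```

Run:
```python
from bench import *
from h import *
np.set_printoptions(precision=4,suppress=True)
s=snapshot("side");cv2.imwrite("pics/s4.png",cv2.resize(cv2.cvtColor(s["color"],4)[110:250,200:340],None,fx=4.2,fy=4.2,interpolation=2))
o=get_obs();print(o["tool_pos"],np.degrees(o["ee_rot"]),o["wrist_force"],o["time"])
```

```text
[ 0.5978 -0.0159  0.0665] [-179.9883    0.0193    1.7304] [-0.9574  0.2401  0.4186] 7.35
```

View pics/s4.png

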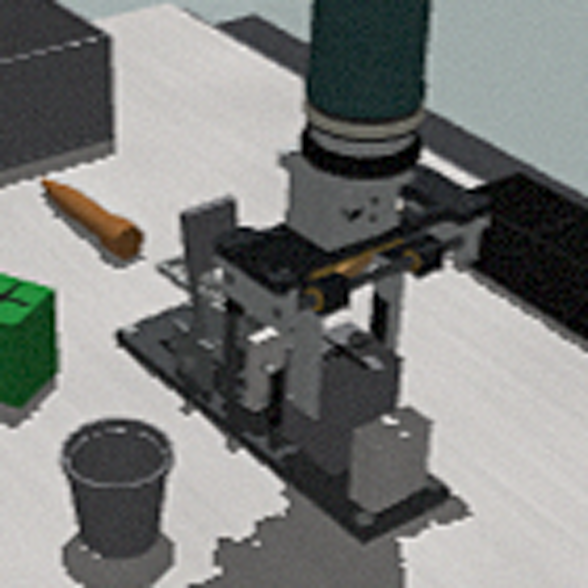

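Request:
send_rows --rows '[0, 0, -5, 0, 0, 0, 0.3, 0, 0, -4, 0, 0, 0, 0.3, 0, 0, -3, 0, 0, 0, 0.3, 0, 0, -2, 0, 0, 0, 0.3, 0, 0, -1, 0, 0, 0, 0.3, 0, 0, -1, 0, 0, 0, 0.3, 0, 0, -1, 0, 0, 0, 0.3, 0, 0, 0, 0, 0, 0, 0.3]'

```text
time: 8.35
tool_pos: [0.5981, -0.0163, 0.0498]
ee_rot: [3.141, -0.0, 0.03]
wrist_force: [-0.1, 0.4, 0.8]
width: 0.0557
```

Request:
send_rows --rows '[0, 0, -0.5, 0, 0, 0, 0.3, 0, 0, -0.5, 0, 0, 0, 0.3, 0, 0, -0.5, 0, 0, 0, 0.3, 0, 0, -0.5, 0, 0, 0, 0.3, 0, 0, 0, 0, 0, 0, 0.3, 0, 0, 0, 0, 0, 0, 0.45, 0, 0, 0, 0, 0, 0, 0.6, 0, 0, 0, 0, 0, 0, 0.75]'

```text
time: 9.35
tool_pos: [0.598, -0.0163, 0.0471]
ee_rot: [-3.142, -0.0, 0.03]
wrist_force: [-0.0, -0.1, 0.3]
width: 0.0633
```

Request:
send_rows --rows '[0, 0, 0, 0, 0, 0, 0.9, 0, 0, 0, 0, 0, 0, 0.95, 0, 0, 0, 0, 0, 0, 0.95, 0, 0, 0, 0, 0, 0, 0.95, 0, 0, 4, 0, 0, 0, 0.95, 0, 0, 14, 0, 0, 0, 0.95, 0, 0, 24, 0, 0, 0, 0.95, 0, 0, 24, 0, 0, 0, 0.95]'

```text
time: 10.35
tool_pos: [0.5982, -0.0163, 0.1154]
ee_rot: [3.141, -0.001, 0.03]
wrist_force: [0.8, 0.1, -0.5]
width: 0.0893
```

Run:
```python
from bench import *
from h import *
np.set_printoptions(precision=4,suppress=True)
s=snapshot("side");cv2.imwrite("pics/s5.png",cv2.resize(cv2.cvtColor(s["color"],4)[110:250,200:340],None,fx=4.2,fy=4.2,interpolation=2))
o=get_obs();print(o["tool_pos"],np.degrees(o["ee_rot"]),o["wrist_force"],o["time"])
```

```text
[ 0.6005 -0.0165  0.1198] [179.9274  -0.488    1.704 ] [0.1806 0.0601 1.142 ] 10.4
```

View pics/s5.png

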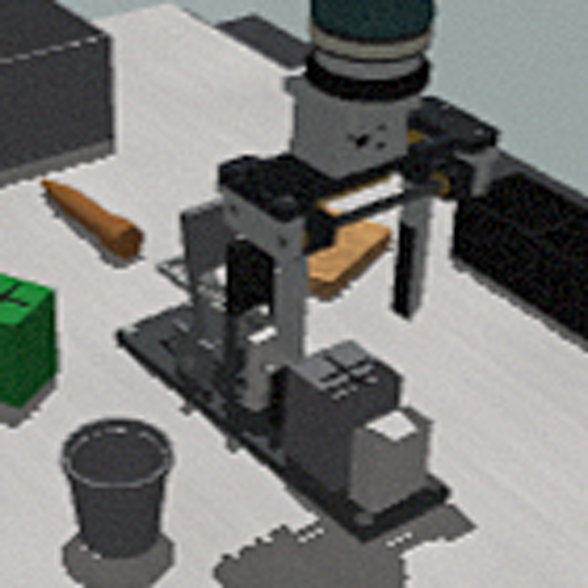

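The pot stands upright and free on the bed. Next I rise, shut the fingers and go behind the paddle.

Request:
send_rows --rows '[0, 0, 25, 0, 0, 0, 0.8, 0, 0, 30, 0, 0, 0, 0.6, 0, 0, 30, 0, 0, 0, 0.4, -1, 28.5, 0, 0, 0, 0, 0.2, -1, 28.5, 0, 0, 0, 0, 0, -1, 28.5, 0, 0, 0, 0, 0, -1, 28.5, 0, 0, 0, 0, 0, -1, 28.5, 0, 0, 0, 0, 0]'

```text
time: 11.4
tool_pos: [0.593, 0.1272, 0.1991]
ee_rot: [-3.141, -0.001, 0.03]
wrist_force: [0.7, -0.1, -0.8]
width: 0.0129
```

Request:
send_rows --rows '[-1, 28.5, 0, 0, 0, 0, 0, -1, 28.5, 0, 0, 0, 0, 0, 0, 0, 0, 0, 0, 0, 0, 0, 0, -20, 0, 0, 0, 0, 0, 0, -22, 0, 0, 0, 0, 0, 0, -22, 0, 0, 0, 0, 0, 0, -22, 0, 0, 0, 0, 0, 0, 0, 0, 0, 0, 0]'

```text
time: 12.4
tool_pos: [0.5897, 0.1817, 0.1104]
ee_rot: [3.14, 0.004, 0.029]
wrist_force: [0.6, -0.6, 0.5]
width: 0.0004
```

Run:
```python
from bench import *
from h import *
np.set_printoptions(precision=4,suppress=True)
s=snapshot("side");cv2.imwrite("pics/s6.png",cv2.resize(cv2.cvtColor(s["color"],4)[110:250,200:340],None,fx=4.2,fy=4.2,interpolation=2))
o=get_obs();print(o["tool_pos"],np.degrees(o["ee_rot"]),o["wrist_force"],o["time"],o["width"])
pot,cl=np.load("fit.npy");c,sn=np.cos(cl[2]),np.sin(cl[2]);d=o["tool_pos"][:2]-cl[:2];print("clamp frame",c*d[0]+sn*d[1],-sn*d[0]+c*d[1])
```

```text
[0.5907 0.1821 0.1121] [179.9563   0.0759   1.6405] [ 0.6381 -0.3352  0.598 ] 12.45 0.0002482520738308743
clamp frame -0.12417812444442786 -0.0009844635758198429
```

View pics/s6.png

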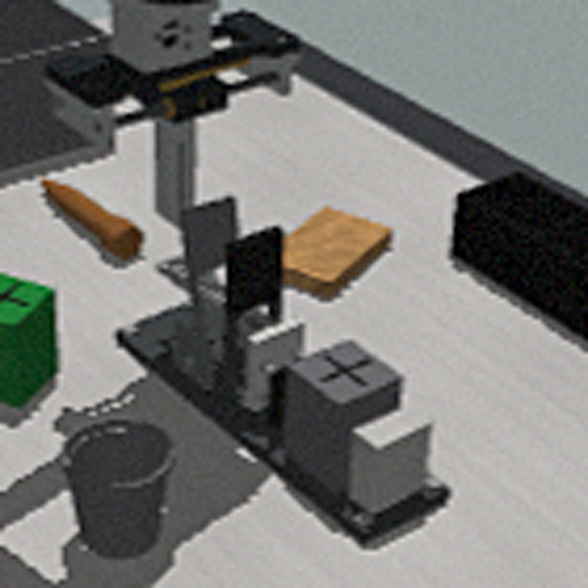

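Request:
send_rows --rows '[0.2, -9, 0, 0, 0, 0, 0, 0.3, -9, 0, 0, 0, 0, 0, 0.3, -8, 0, 0, 0, 0, 0, 0.2, -6, 0, 0, 0, 0, 0, 0.2, -6, 0, 0, 0, 0, 0, 0.2, -6, 0, 0, 0, 0, 0, 0.2, -5, 0, 0, 0, 0, 0, 0, 0, 0, 0, 0, 0, 0]'

```text
time: 13.45
tool_pos: [0.5927, 0.1339, 0.1126]
ee_rot: [-3.141, -0.0, 0.029]
wrist_force: [0.1, 4.0, 2.2]
width: 0.0006
```

```bash
cat > look.py <<'E'
from bench import *
from h import *
import sys
np.set_printoptions(precision=4,suppress=True)
n=sys.argv[1]
s=snapshot("side");pickle.dump(s,open(n+".pkl","wb"));cv2.imwrite("pics/%s.png"%n,cv2.resize(cv2.cvtColor(s["color"],4)[145:245,220:320],None,fx=6,fy=6,interpolation=2))
o=get_obs();print(o["tool_pos"],np.degrees(o["ee_rot"]),o["wrist_force"],o["time"])
pot,cl=np.load("fit.npy");c,sn=np.cos(cl[2]),np.sin(cl[2]);d=o["tool_pos"][:2]-cl[:2];print("clamp frame",c*d[0]+sn*d[1],-sn*d[0]+c*d[1])
E
python3 look.py s7
python3 - <<'E'
from h import *
S=load("s7.pkl");p=onz(S,(200+345/4.2,110+370/4.2),.087);pot,cl=np.load("fit.npy");c,sn=np.cos(cl[2]),np.sin(cl[2]);d=p[:2]-cl[:2];print("pot in clamp",c*d[0]+sn*d[1],-sn*d[0]+c*d[1])
E
```

```text
[0.5926 0.1341 0.1126] [179.9995  -0.0151   1.687 ] [0.0688 2.7165 3.4217] 13.5
clamp frame -0.07617625483803901 -0.0006994696948659203
pot in clamp 0.07586463246697892 -0.0008322564259592839
```

View pics/s7.png

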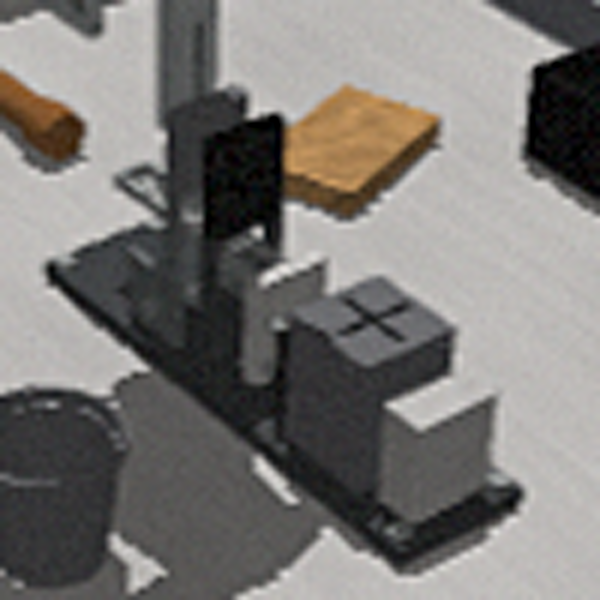

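The jaw has moved about 10 mm (its top corner went from (313,252) to (326,262)). I'll finish the stroke.

Request:
send_rows --rows '[0.1, -3, 0, 0, 0, 0, 0, 0.1, -3, 0, 0, 0, 0, 0, 0.1, -2, 0, 0, 0, 0, 0, 0, -1, 0, 0, 0, 0, 0, 0, 0, 0, 0, 0, 0, 0, -0.2, 5, 0, 0, 0, 0, 0, -0.2, 8, 0, 0, 0, 0, 0, -0.2, 8, 0, 0, 0, 0, 0]'

```text
time: 14.5
tool_pos: [0.5916, 0.1464, 0.1118]
ee_rot: [3.141, 0.002, 0.03]
wrist_force: [0.4, 0.7, -1.1]
width: 0.0005
```

Request:
send_rows --rows '[-0.3, 8, 0, 0, 0, 0, 0, -0.3, 8, 0, 0, 0, 0, 0, -0.2, 6, 0, 0, 0, 0, 0, 0, 0, 0, 0, 0, 0, 0, 0.2, -7, 0, 0, 0, 0, 0, 0.2, -7, 0, 0, 0, 0, 0, 0.2, -7, 0, 0, 0, 0, 0, 0.2, -7, 0, 0, 0, 0, 0]'

```text
time: 15.5
tool_pos: [0.5924, 0.1396, 0.1127]
ee_rot: [-3.141, -0.001, 0.029]
wrist_force: [-0.4, 2.2, 2.2]
width: 0.0006
```

```bash
python3 look.py s8
```

```text
[0.5925 0.139  0.1128] [-179.9999   -0.0276    1.6402] [0.2352 1.4311 0.8368] 15.55
clamp frame -0.08106854036828974 -0.000692431325654351
```

View pics/s8.png

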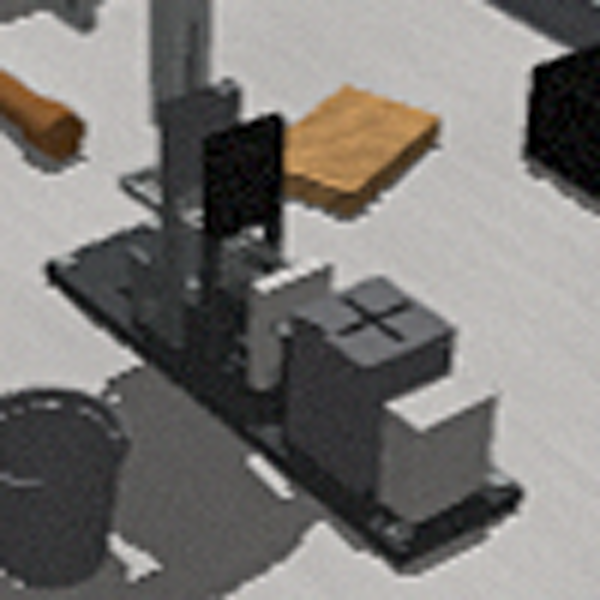

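Jaw is about 14 mm forward in total. I'll finish stroke two.

Request:
send_rows --rows '[0.2, -5, 0, 0, 0, 0, 0, 0.2, -5, 0, 0, 0, 0, 0, 0.1, -3, 0, 0, 0, 0, 0, 0.1, -2, 0, 0, 0, 0, 0, 0, -1, 0, 0, 0, 0, 0, 0, 0, 0, 0, 0, 0, 0, 0, 0, 0, 0, 0, 0, 0, 0, 0, 0, 0, 0, 0, 0]'

```text
time: 16.55
tool_pos: [0.593, 0.1243, 0.1126]
ee_rot: [-3.142, -0.0, 0.03]
wrist_force: [-0.1, 3.9, 2.2]
width: 0.0002
```

```bash
python3 look.py s9
```

```text
[0.593  0.1243 0.1125] [-179.9999   -0.0208    1.7068] [-0.5722  3.9632  2.0345] 16.6
clamp frame -0.06637312597401804 -0.0007105813478768181
```

View pics/s9.png

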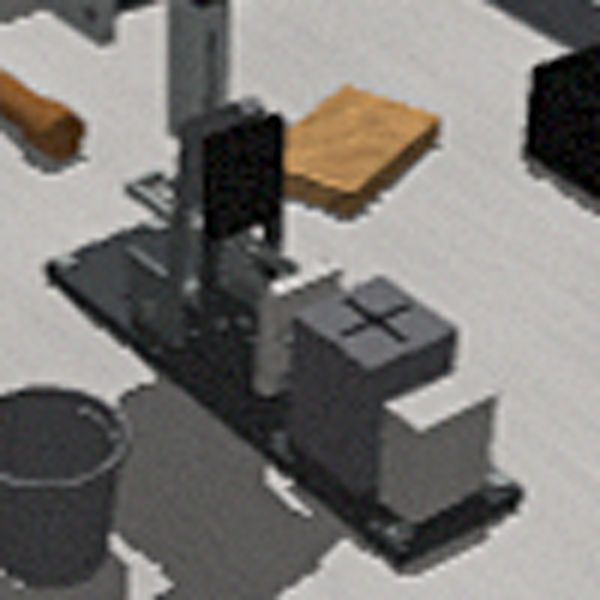

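Request:
send_rows --rows '[0, -1, 0, 0, 0, 0, 0, 0.1, -1, 0, 0, 0, 0, 0, 0, -1, 0, 0, 0, 0, 0, 0, -1, 0, 0, 0, 0, 0, 0, 0, 0, 0, 0, 0, 0, 0, 0, 0, 0, 0, 0, 0, 0, 0, 0, 0, 0, 0, 0, 0, 0, 0, 0, 0, 0, 0]'

```text
time: 17.6
tool_pos: [0.593, 0.1226, 0.1125]
ee_rot: [-3.137, -0.001, 0.031]
wrist_force: [2.2, 8.3, 0.5]
width: 0.0005
```

The stop shows at TCP y≈0.123. Releasing, then stroke three in stages.

Request:
send_rows --rows '[-0.2, 6, 0, 0, 0, 0, 0, -0.3, 9, 0, 0, 0, 0, 0, -0.3, 9, 0, 0, 0, 0, 0, -0.3, 9, 0, 0, 0, 0, 0, -0.3, 9, 0, 0, 0, 0, 0, -0.2, 6, 0, 0, 0, 0, 0, 0, 0, 0, 0, 0, 0, 0, 0, 0, 0, 0, 0, 0, 0]'

```text
time: 18.6
tool_pos: [0.5914, 0.168, 0.1126]
ee_rot: [3.141, -0.0, 0.03]
wrist_force: [-0.5, 0.8, 0.1]
width: 0.0005
```

Request:
send_rows --rows '[0.3, -8, 0, 0, 0, 0, 0, 0.3, -7, 0, 0, 0, 0, 0, 0.2, -6, 0, 0, 0, 0, 0, 0.2, -5, 0, 0, 0, 0, 0, 0.1, -4, 0, 0, 0, 0, 0, 0.1, -3, 0, 0, 0, 0, 0, 0, -2, 0, 0, 0, 0, 0, 0, 0, 0, 0, 0, 0, 0]'

```text
time: 19.6
tool_pos: [0.5929, 0.1333, 0.1128]
ee_rot: [-3.141, -0.001, 0.03]
wrist_force: [-0.2, 4.0, 2.3]
width: 0.0004
```

```bash
python3 look.py s10
```

```text
[0.5928 0.1334 0.1127] [-179.9888   -0.0443    1.7058] [0.9962 3.1897 3.3989] 19.65
clamp frame -0.07542744286782865 -0.0005493198460914295
```

View pics/s10.png

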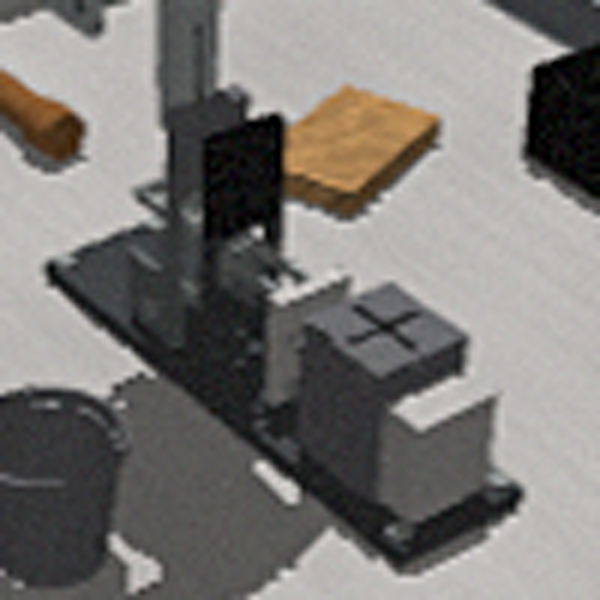

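Run:
```python
from h import *
S=load("side0.pkl");pot,cl=np.load("fit.npy");c,sn=np.cos(cl[2]),np.sin(cl[2])
def cx(uv,z):
    p=onz(S,cr(*uv,220,145,6),z);d=p[:2]-cl[:2];return np.round([c*d[0]+sn*d[1],-sn*d[0]+c*d[1]],4)
print("cross before/after",cx((378,314),.087),cx((387,327),.087))
for uv in [(313,252),(326,262),(331,266),(342,272),(352,280)]: print(cx(uv,.074))
# subpixel track of jaw plate
T0=cv2.cvtColor(load("side0.pkl")["color"],cv2.COLOR_RGB2GRAY)
```

```text
cross before/after [0.0722 0.004 ] [0.0828 0.0005]
[-0.0024  0.0256]
[0.0085 0.0252]
[0.0128 0.0249]
[0.0202 0.026 ]
[0.0286 0.0254]
```

Request:
send_rows --rows '[0.1, -2, 0, 0, 0, 0, 0, 0, -2, 0, 0, 0, 0, 0, 0.1, -1.5, 0, 0, 0, 0, 0, 0, -1.5, 0, 0, 0, 0, 0, 0, 0, 0, 0, 0, 0, 0, 0, 0, 0, 0, 0, 0, 0, 0, 0, 0, 0, 0, 0, 0, 0, 0, 0, 0, 0, 0, 0]'

```text
time: 20.65
tool_pos: [0.593, 0.1266, 0.1125]
ee_rot: [-3.141, -0.001, 0.03]
wrist_force: [1.4, 5.3, 2.8]
width: 0.0006
```

```bash
python3 look.py s11
```

```text
[0.593  0.1267 0.1125] [-179.9477   -0.0412    1.7156] [2.1896 5.7462 3.5417] 20.7
clamp frame -0.06873870310845441 -0.0005887072466861033
```

View pics/s11.png

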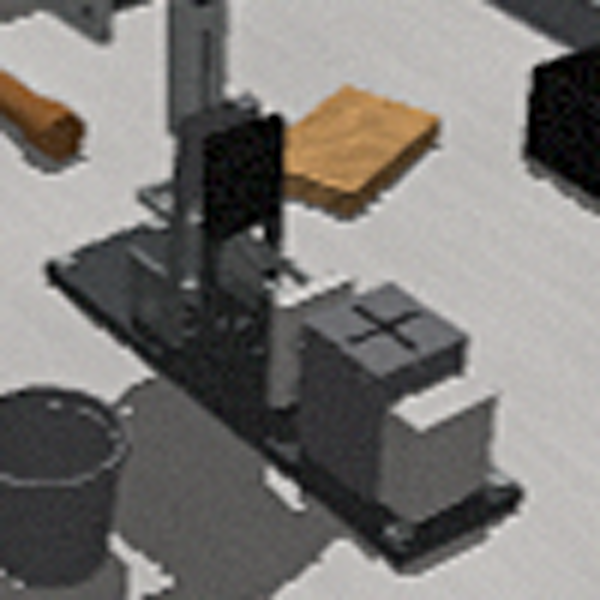

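The pot is against the fixed jaw (it hasn't moved since s10). The force suggests the pad is about 3 mm in, and the trigger is nearly at its end. So I take one more, partial, stroke.

Request:
send_rows --rows '[-0.2, 6, 0, 0, 0, 0, 0, -0.3, 9, 0, 0, 0, 0, 0, -0.3, 9, 0, 0, 0, 0, 0, -0.3, 9, 0, 0, 0, 0, 0, -0.2, 8, 0, 0, 0, 0, 0, 0, 0, 0, 0, 0, 0, 0, 0, 0, 0, 0, 0, 0, 0, 0, 0, 0, 0, 0, 0, 0]'

```text
time: 21.7
tool_pos: [0.5915, 0.1669, 0.1126]
ee_rot: [3.141, -0.0, 0.029]
wrist_force: [1.0, -0.1, -0.1]
width: 0.0005
```

Request:
send_rows --rows '[0.2, -7, 0, 0, 0, 0, 0, 0.2, -6, 0, 0, 0, 0, 0, 0.1, -4, 0, 0, 0, 0, 0, 0.1, -3, 0, 0, 0, 0, 0, 0.1, -2, 0, 0, 0, 0, 0, 0, 0, 0, 0, 0, 0, 0, 0, 0, 0, 0, 0, 0, 0, 0, 0, 0, 0, 0, 0, 0]'

```text
time: 22.7
tool_pos: [0.5922, 0.1455, 0.1126]
ee_rot: [-3.141, -0.0, 0.03]
wrist_force: [-0.4, 1.6, 2.1]
width: 0.0005
```

```bash
python3 look.py s12
```

```text
[0.5922 0.1455 0.1126] [-179.9901   -0.0218    1.7152] [-0.5876  2.3537  1.9067] 22.75
clamp frame -0.0875400412384317 -0.0007050557017849843
```

View pics/s12.png

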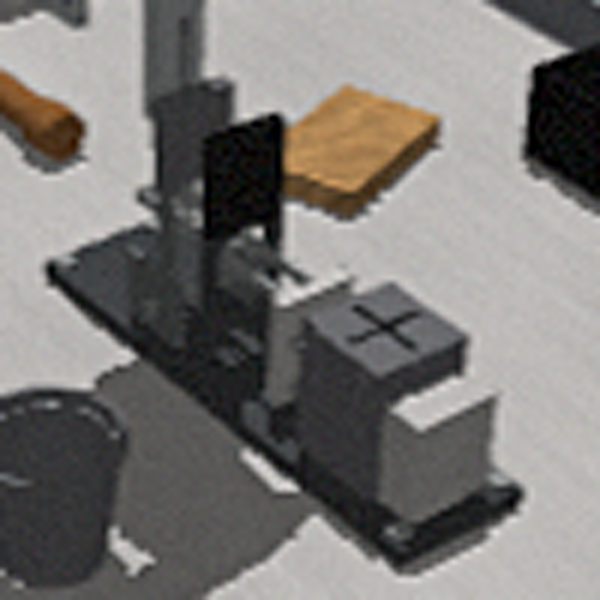

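Request:
send_rows --rows '[0, -1, 0, 0, 0, 0, 0, 0, -1, 0, 0, 0, 0, 0, 0.1, -1, 0, 0, 0, 0, 0, 0, -1, 0, 0, 0, 0, 0, 0, -1, 0, 0, 0, 0, 0, 0, 0, 0, 0, 0, 0, 0, 0, 0, 0, 0, 0, 0, 0, 0, 0, 0, 0, 0, 0, 0]'

```text
time: 23.75
tool_pos: [0.5923, 0.1403, 0.1125]
ee_rot: [-3.142, -0.0, 0.03]
wrist_force: [0.7, 4.5, 3.2]
width: 0.0005
```

Request:
send_rows --rows '[0, -1, 0, 0, 0, 0, 0, 0, -1, 0, 0, 0, 0, 0, 0.1, -1, 0, 0, 0, 0, 0, 0, -1, 0, 0, 0, 0, 0, 0, 0, 0, 0, 0, 0, 0, 0, 0, 0, 0, 0, 0, 0, 0, 0, 0, 0, 0, 0, 0, 0, 0, 0, 0, 0, 0, 0]'

```text
time: 24.75
tool_pos: [0.5925, 0.137, 0.1128]
ee_rot: [-3.14, -0.001, 0.03]
wrist_force: [0.2, 5.4, 4.4]
width: 0.0005
```

```bash
python3 look.py s13
```

```text
[0.5925 0.1369 0.1128] [-179.9103   -0.0401    1.7132] [0.1886 6.3689 4.1843] 24.8
clamp frame -0.07902984854929714 -0.0007286283453238939
```

View pics/s13.png

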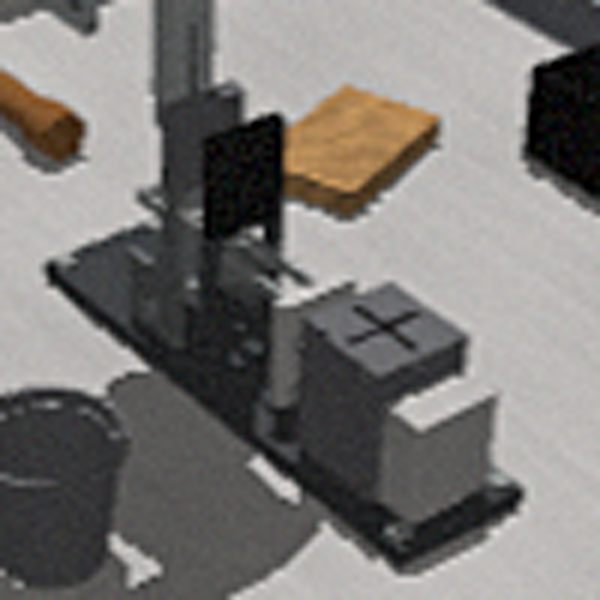

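Run:
```python
from h import *
pot,cl=np.load("fit.npy")
f=lambda n:cv2.cvtColor(load(n+".pkl")["color"],cv2.COLOR_RGB2GRAY).astype(np.float32)
S=load("side0.pkl");c,sn=np.cos(cl[2]),np.sin(cl[2])
P=lambda x:proj(S,[[cl[0]+c*x,cl[1]+sn*x,.05]])[0]
k=8
up=lambda I:cv2.resize(cv2.GaussianBlur(I,(0,0),.7)[150:230,240:300],None,fx=k,fy=k,interpolation=cv2.INTER_CUBIC)
print("px per 10mm",P(.035)-P(.025))
ref=up(f("s11"))
# template around white plate visible strip incl. top & left edge
x0,x1,y0,y1=(262-240+0),(275-240-3),(188-150),(211-150)
t=ref[y0*k:y1*k,x0*k:x1*k]
for n in ["s9","s10","s11","s12","s13"]:
    r=cv2.matchTemplate(up(f(n)),t,cv2.TM_CCOEFF_NORMED)
    _,m,_,l=cv2.minMaxLoc(r);print(n,m,l[0]/k-x0,l[1]/k-y0)
```

```text
px per 10mm [2.11726531 1.5913353 ]
s9 0.8935758471488953 -1.5 -1.25
s10 0.9863704442977905 -0.5 -0.25
s11 0.9999997019767761 0.0 0.0
s12 0.9848958849906921 -0.125 -0.125
s13 0.9856389760971069 0.125 0.125
```

Request:
send_rows --rows '[0, -1, 0, 0, 0, 0, 0, 0, -1, 0, 0, 0, 0, 0, 0.1, -1, 0, 0, 0, 0, 0, 0, -1, 0, 0, 0, 0, 0, 0, -1, 0, 0, 0, 0, 0, 0.1, -1, 0, 0, 0, 0, 0, 0, 0, 0, 0, 0, 0, 0, 0, 0, 0, 0, 0, 0, 0]'

```text
time: 25.8
tool_pos: [0.5927, 0.1317, 0.1129]
ee_rot: [-3.139, -0.001, 0.03]
wrist_force: [-0.0, 6.9, 3.2]
width: 0.0003
```

```bash
cat > trk.py <<'E'
from bench import *
from h import *
import sys
L=[];F=[]
for i in range(8):
    s=snapshot("side");L.append(cv2.cvtColor(s["color"],cv2.COLOR_RGB2GRAY).astype(np.float32));o=get_obs();F.append(np.r_[o["wrist_force"],o["tool_pos"]])
print(np.mean(F,0).round(4),np.std(F,0).round(4),o["time"])
a=np.mean(L,0);np.save(sys.argv[1],a);pickle.dump(s,open(sys.argv[1]+".pkl","wb"))
f=lambda n:cv2.cvtColor(load(n+".pkl")["color"],cv2.COLOR_RGB2GRAY).astype(np.float32)
k=16
up=lambda I:cv2.resize(cv2.GaussianBlur(I,(0,0),.7)[150:230,240:300],None,fx=k,fy=k,interpolation=cv2.INTER_CUBIC)
x0,x1,y0,y1=22,32,38,61
t=up(a)[y0*k:y1*k,x0*k:x1*k]
for n in ["s9","s10","s11","s12","s13"]:
    r=cv2.matchTemplate(up(f(n)),t,cv2.TM_CCOEFF_NORMED);_,m,_,l=cv2.minMaxLoc(r)
    dx=x0-l[0]/k;dy=y0-l[1]/k;print(n,round(m,3),"jaw advance since, mm",round((dx*.8+dy*.6)/.265,2))
cv2.imwrite("pics/%s.png"%sys.argv[1],cv2.resize(a[145:245,220:320],None,fx=6,fy=6,interpolation=2))
E
python3 trk.py s14
```

```text
[0.3329 7.4792 3.9142 0.5927 0.1318 0.1129] [0.5332 0.3231 0.3861 0.     0.     0.    ] 26.2
s9 0.835 jaw advance since, mm 9.48
s10 0.959 jaw advance since, mm 4.25
s11 0.981 jaw advance since, mm 2.03
s12 0.978 jaw advance since, mm 3.02
s13 0.991 jaw advance since, mm 1.51[ WARN:0@11.342] global loadsave.cpp:1063 imwrite_ Unsupported depth image for selected encoder is fallbacked to CV_8U.
```

View pics/s14.png

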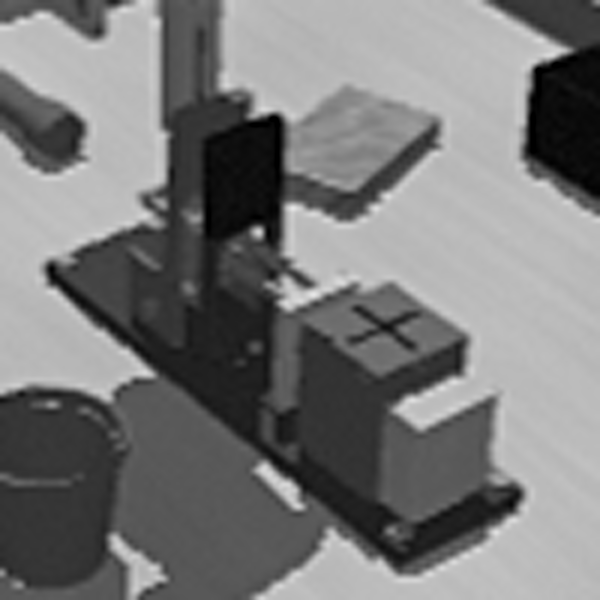

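Mean paddle force is 7.5 N. Force and tracking put the pad at about 6.3–8.5 mm, so I add 2 mm of paddle travel (about 1 mm of pad) to centre it.

Request:
send_rows --rows '[0, -0.5, 0, 0, 0, 0, 0, 0, -0.5, 0, 0, 0, 0, 0, 0.1, -0.5, 0, 0, 0, 0, 0, 0, -0.5, 0, 0, 0, 0, 0, 0, 0, 0, 0, 0, 0, 0, 0, 0, 0, 0, 0, 0, 0, 0, 0, 0, 0, 0, 0, 0, 0, 0, 0, 0, 0, 0, 0]'

```text
time: 27.2
tool_pos: [0.5927, 0.1301, 0.1129]
ee_rot: [-3.138, -0.001, 0.03]
wrist_force: [1.0, 8.6, 3.0]
width: 0.0005
```

```bash
python3 trk.py s15 2>/dev/null
```

```text
[0.4141 7.9073 3.9849 0.5927 0.1301 0.1129] [0.3688 0.6469 0.6009 0.     0.     0.    ] 27.6
s9 0.829 jaw advance since, mm 9.81
s10 0.953 jaw advance since, mm 4.58
s11 0.978 jaw advance since, mm 2.36
s12 0.972 jaw advance since, mm 3.4
s13 0.987 jaw advance since, mm 2.03
```

View pics/s15.png

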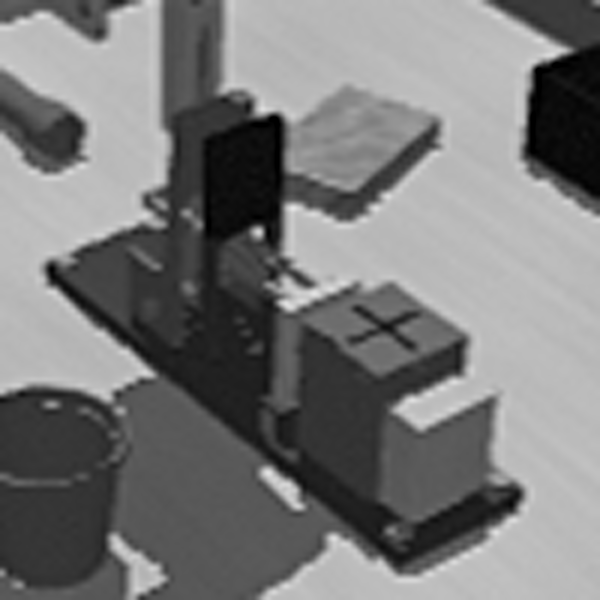

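The pot is upright and unmoved (cross at (387,327)) against the fixed jaw. The paddle is held at about 7.9 N, which matches the expected load with the pad half in. Handing in.

```bash
python3 -c "
from bench import *
print(close_job())"
```

```text
the job is handed in; nothing more can be done
None
```

The job is handed in at about 28 s. The only grey square pot stands mouth-down on the bed, and I let go of it there. It is clamped against the fixed jaw, and the shut fingers hold the trigger pressed.

It took three strokes to bring the pot against the fixed jaw; the first and third may have stopped a few millimetres short of the trigger's end. A fourth, partial stroke is the one being held.

**Last checks**
- **Pot:** upright, at about x = 82 mm of the clamp (over 79 mm needed) and within 1 mm of its midline. It did not move during the last stroke.
- **Paddle force:** about 7.9 N on average, against roughly 3.5–4 N with the jaw free.
- **Pad:** about 7–9 mm in. This is inferred, not measured. Force and paddle travel suggest 8–9 mm, while image tracking of the jaw suggests about 7 mm. Both lie within 4.5–12 mm.
- **Other things:** the bystanders and look-alikes in view did not appear to have moved. I did not measure them at the end, or check those outside the last crop.

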